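# Tip the plain master disc up in its pocket and stand it in the V stand

### The job

Take the plain steel disc (the one without a hole) from the grey block: push its near rim towards the deep end of its pocket until it tips in and leans there by itself with its near edge raised, then grip the raised edge and stand the disc on edge in the black V stand. Leave the ring (the disc with the hole) lying in its pocket.

Things in the scene. Friction and masses are not known exactly. Their poses are not given: they have to be found in the camera images.
- plain_disc: Steel disc without hole, 80 mm across, 8 mm thick. Origin: centre of underside, z its axis. Lies flat on the rails in either pocket, near rim at block x = -54 mm. Pushed 15 to 25 mm from behind through the channel, it tips over the rail ends and comes to rest leaning on them, front edge down in the deep end, 45 to 75 degrees steep, raised edge 67 to 85 mm above bench, at block x = -15 to -5 mm.
- ring_disc: Steel ring, 80 mm across, 8 mm thick, 32 mm hole. Origin: centre of underside, z its axis. Lies flat in the other pocket of the grey block, to be left there.
- tip_block: Fixed grey block, 200 mm wide, 62 high. Origin on bench mid width, under the rails' far ends; x leads to its deep end, within 0.3 rad of straight ahead. Pockets centred at y = +48, -48 mm. Side rails, 50 mm apart, top 52 mm, run from x = -62 (open back) to 0; channel between open above and behind, floor at 8 mm. Deep end: same floor, front wall at x = 60 mm.
- v_stand: Fixed black V trough, 134 mm long (its y, within 0.3 rad of world y), 66 mm wide (x), 40 mm high. Origin on the bench under its middle. Trough along y: floor 14 mm wide, 8 mm above bench; sloping walls open to a 46 mm wide mouth at 40 mm height; end walls 34 mm high, 118 mm apart. A disc put in on edge, plane along y, stands or leans on a wall.

How it is judged:
By the outcome, as a careful person would: the job done as asked, in the order asked, and still so for the second after the job is handed in, with the robot touching nothing.
It also fails if it takes over 51 s, if anything falls off the work surface, if the arm or the gripper's body presses on something with over 40 N, if the wrist force passes 120 N, or if a joint passes its speed limit or range.

### The arm

A 6-joint arm with a two-finger parallel gripper is mounted at the origin on a cart in front of the work surface, level with it; the furniture and walls round the work are solid. World frame = base frame: x ahead of the robot, y to its left, z up, the work surface at z = 0. Lengths are in m, angles in rad, forces in N, time in s.
With the tool pointing down it reaches from about 0.425 to 0.95 m from the base axis. Payload 14.7 kg.
Tool frame: the origin (TCP) lies at the very end of the fingers, on their centre line; the grasp point (between the pads) lies 19 mm behind it (arm.grasp_offset is the distance from the TCP to the grasp point, in m); z points along the fingers, y is the line along which they close (so a half turn about z gives the same grasp; the last joint's range is limited). The gripper opens to 85 mm and grips with 20 to 120 N. Pads are 22 mm wide; open, the fingers measure 114 mm over their backs; the gripper's body (76 mm by 85 mm) begins 54 mm behind the grasp point. The pads swing forward as they close: fully open they stand 13 mm farther back than shut.
Start: joints at [1.171, 0.48, 1.596, -0, 1.065, -0.047], TCP at [0.225, 0.61, 0.231] pointing down, gripper open.
Joint ranges: [-2.75, 2.75], [-0.82, 2.05], [0.23, 2.67], [-1.56, 4.7], [0.09, 2.69], [-2.92, 2.92]. Speed limits (rad/s): [1.89, 1.89, 2.39, 3.01, 3.01, 3.01].

### API

Orientations are given as a rotation vector (axis times angle).
In Python, from workcell import sense, eyes, workorder, arm gives the robot as it stands. The module is installed in compiled form; this text tells all that it offers.
- The arm moves only by the tool move_arm, never from a script. Its arguments are lists of equal length, an entry for each row: "claw": the closure, from 0 (fully open) to 1 (shut); "linear": the shift along the tool's x, y, z in cm, a list of three; "roll": the turn about the tool's z in degrees. In form: {"claw": [claw, ...], "linear": [[tx, ty, tz], ...], "roll": [roll, ...]}. A call has 1 to 5 rows; each row is the pose to reach, as a shift and turn from the pose commanded when the call began, along the tool's axes at that moment; what a row does not reach only later rows make up. A row lasts 1/8 s, in which the tool goes at most 62.5 mm and 10.7 degrees, less where a joint would pass 70% of its speed; a pose out of reach is approached as far as the arm can. A call with a gripper value outside its range is refused whole. The fingers move at their own pace and stop on an object; the grip force is fixed at half the most. Time passes only in rows, so rows that repeat a pose let the fingers close. It gives the time, the measured TCP pose, the force, the opening and the grip force at its end, in the units of the state.
- sense(): the state, without advancing time (a new reading comes with each control period).
- eyes.camera(name): name is "scene" or "top" or "wrist"; returns the picture (480x640x3 uint8, red, green, blue); there is no depth.
- eyes.camera_params(name): a dict with "intrinsics" (3x3 intrinsics, pixels), "world_from_camera" (4x4, takes a point from camera to world coordinates); the wrist camera has in their place "tool_from_camera" (4x4, takes a point from camera to tool coordinates, whose origin is the TCP and whose axes are the flange's). Camera axes: x right, y up, looking along -z (the intrinsics and any distortion apply to the point x, -y, -z); pixel columns grow to the right and rows downward; lengths in m; the calibration is good to about 2 mm. A picture is of the moment at which its call begins: read the wrist's pose just before it. camera_params takes no time and is no camera call.
- workorder.close_job(): hands the job in; it is judged then, once.
The state is a dict: "time_s": time; "qpos": joint angles; "joint_vel": joint speeds; "joint_efforts": joint torques, N m; "ee_pos": TCP position; "ee_rot": TCP orientation; "contact_force": force on the tool from outside, world axes, zero at the start; "ft_torque": the same for the moment, N m; "opening": finger opening in m; "grasp_force": force on a finger pad.
Only numpy, scipy, OpenCV 4.12 (cv2) and the standard library are available. Lean on these libraries where they do the work, as an engineer would, in place of code of your own. Each camera call takes 0.05 s, during which the arm holds its last target. There are 200 camera calls.

## Working session

There is one attempt and no reset: what is moved stays moved. The work goes in short steps, Python scripts to look and compute and a tool call to move; the robot and the scene stay as the last step left them, time stands still between calls to the robot, and variables do not carry over. Pictures are saved under pics/ and viewed, at most 10 in all, crops included, and the job is handed in when it is done.

Besides the shell and the picture viewer there is one more tool, called after "Request:" by a JSON object that holds its "name" and its "arguments". move_arm: Moves the arm, as the interface text tells. Its arguments: {"type":"object","properties":{"claw":{"type":"array","items":{"type":"number"}},"linear":{"type":"array","items":{"type":"array","items":{"type":"number"}}},"roll":{"type":"array","items":{"type":"number"}}},"required":["claw","linear","roll"]}

```bash
mkdir -p pics; python3 - <<'E'
from workcell import sense, eyes, workorder, arm
import cv2,numpy as np
s=sense();print({k:np.round(v,3) for k,v in s.items()}, arm.grasp_offset)
for n in("top","scene"):
    p=eyes.camera_params(n);print(n,{k:np.round(v,3) if not isinstance(v,str) else v for k,v in p.items()})
    cv2.imwrite(f"pics/{n}0.png",eyes.camera(n)[:,:,::-1])
print(eyes.camera_params("wrist"))
E
```

```text
{'time_s': np.float64(0.0), 'qpos': array([ 1.171,  0.481,  1.597, -0.   ,  1.065, -0.047]), 'joint_vel': array([ 0.001,  0.001, -0.001, -0.   ,  0.001,  0.   ]), 'joint_efforts': array([ 6.0000e-03, -9.5064e+01, -4.3019e+01,  0.0000e+00,  1.2000e-02,
       -0.0000e+00]), 'ee_pos': array([0.224, 0.61 , 0.231]), 'ee_rot': array([-5.510e-01, -3.093e+00,  2.000e-03]), 'contact_force': array([-0.573,  0.172, -0.7  ]), 'ft_torque': array([-0.021,  0.075, -0.017]), 'grasp_force': np.float64(0.0), 'opening': np.float64(0.085)} 0.0187
top {'intrinsics': array([[502.064,   0.   , 323.9  ],
       [  0.   , 502.064, 237.523],
       [  0.   ,   0.   ,   1.   ]]), 'world_from_camera': array([[ 0.029,  0.995, -0.099,  0.451],
       [-0.999,  0.03 ,  0.012,  0.052],
       [ 0.015,  0.099,  0.995,  0.897],
       [ 0.   ,  0.   ,  0.   ,  1.   ]])}
scene {'intrinsics': array([[538.847,   0.   , 319.815],
       [  0.   , 538.847, 236.808],
       [  0.   ,   0.   ,   1.   ]]), 'world_from_camera': array([[ 0.488,  0.676, -0.552,  0.045],
       [-0.873,  0.374, -0.313, -0.257],
       [-0.005,  0.635,  0.773,  0.749],
       [ 0.   ,  0.   ,  0.   ,  1.   ]])}
{'intrinsics': array([[411.05935091,   0.        , 314.92296141],
       [  0.        , 411.05935091, 229.87205718],
       [  0.        ,   0.        ,   1.        ]]), 'tool_from_camera': array([[ 2.60941722e-05,  9.54226987e-01,  2.99083361e-01,
         7.61091935e-02],
       [ 9.99999905e-01,  1.05069580e-04, -4.22472176e-04,
         2.57870148e-04],
       [-4.34558914e-04,  2.99083343e-01, -9.54226894e-01,
        -1.42206359e-01],
       [ 0.00000000e+00,  0.00000000e+00,  0.00000000e+00,
         1.00000000e+00]])}
```

View pics/top0.png

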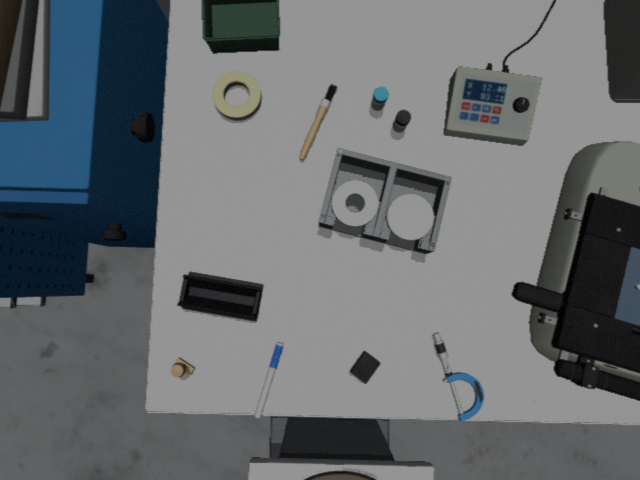

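View pics/scene0.png

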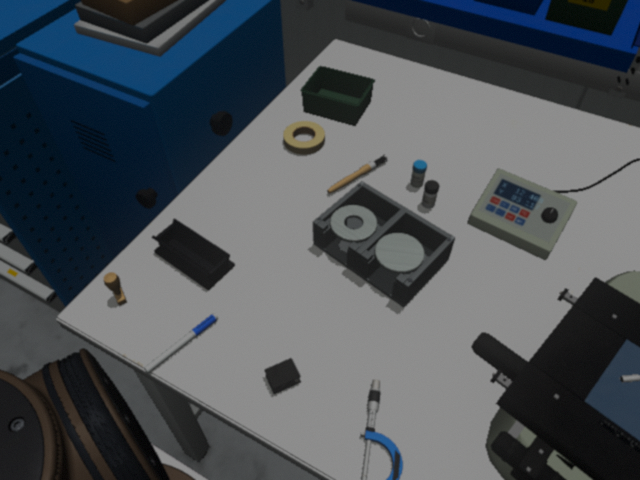

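The top view shows the plain disc in the right pocket (≈410,217), the ring in the left one (≈355,203), and the stand at (≈221,297). The scene view agrees, and both deep ends face away from the robot.

```bash
cat > h.py <<'E'
from workcell import sense, eyes, workorder, arm
import cv2,numpy as np
from scipy.spatial.transform import Rotation as R
def T(n,s=None):
    p=eyes.camera_params(n)
    if n!="wrist": return p["intrinsics"],p["world_from_camera"]
    s=s or sense();M=np.eye(4);M[:3,:3]=R.from_rotvec(s["ee_rot"]).as_matrix();M[:3,3]=s["ee_pos"]
    return p["intrinsics"],M@p["tool_from_camera"]
def cast(n,uv,z,s=None):
    K,M=T(n,s);uv=np.atleast_2d(uv).astype(float)
    d=np.c_[(uv[:,0]-K[0,2])/K[0,0],-(uv[:,1]-K[1,2])/K[1,1],-np.ones(len(uv))]@M[:3,:3].T
    return M[:3,3]+d*((z-M[2,3])/d[:,2])[:,None]
def proj(n,P,s=None):
    K,M=T(n,s);c=(np.atleast_2d(P)-M[:3,3])@M[:3,:3]
    return np.c_[K[0,2]-K[0,0]*c[:,0]/c[:,2],K[1,2]+K[1,1]*c[:,1]/c[:,2]]
def blobs(m,amin):
    for c in cv2.findContours(m,cv2.RETR_EXTERNAL,cv2.CHAIN_APPROX_NONE)[0]:
        if cv2.contourArea(c)>amin: yield c[:,0]
def toolshift(d,s=None):
    s=s or sense();return R.from_rotvec(s["ee_rot"]).inv().apply(d)*100
E
python3 - <<'E'
from h import *
im=cv2.imread("pics/top0.png");g=cv2.cvtColor(im,cv2.COLOR_BGR2GRAY)
print("table",g[230,280],"disc",g[217,410],"wall",g[157,365],g[240,425])
# block: dark against table
m=np.zeros_like(g);m[140:330,170:460]=(g[140:330,170:460]<165)*255
for c in blobs(m,1500):
    r=cv2.minAreaRect(c);print("rect",np.round(r[0]),np.round(r[1]),r[2])
    for z in(.04,.062):
        b=cast("top",cv2.boxPoints(r),z);print(z,np.round(b,3).tolist(),np.linalg.norm(b[1]-b[0]).round(3),np.linalg.norm(b[2]-b[1]).round(3))
m2=np.zeros_like(g);roi=cv2.inRange(g,180,255);m2[170:250,325:450]=roi[170:250,325:450]
for c in blobs(m2,300):
    (p,a,t)=cv2.fitEllipse(c);print("ell",p,a,cast("top",p,.06))
E
```

```text
table 147 disc 148 wall 112 110
rect [315. 234.] [189. 289.] 90.0
0.04 [[0.699, 0.315, 0.04], [0.716, -0.191, 0.04], [0.388, -0.191, 0.04], [0.374, 0.295, 0.04]] 0.505 0.328
0.062 [[0.693, 0.308, 0.062], [0.709, -0.184, 0.062], [0.39, -0.185, 0.062], [0.376, 0.289, 0.062]] 0.492 0.319
```

```bash
python3 - <<'E'
from h import *
im=cv2.imread("pics/top0.png");g=cv2.cvtColor(im,cv2.COLOR_BGR2GRAY)
m=np.zeros_like(g);m[140:330,170:460]=(g[140:330,170:460]<130)*255
for c in blobs(m,1200):
    r=cv2.minAreaRect(c);print("rect",np.round(r[0]),np.round(r[1]),r[2])
    for z in(.04,.062):
        b=cast("top",cv2.boxPoints(r),z);print(z,np.round(b,3).tolist(),np.linalg.norm(b[1]-b[0]).round(3),np.linalg.norm(b[2]-b[1]).round(3))
for u0,u1 in((325,381),(383,440)):
    m2=np.zeros_like(g);m2[170:250,u0:u1]=cv2.inRange(g,130,255)[170:250,u0:u1]
    for c in blobs(m2,800):
        h=cv2.convexHull(c);(p,a,t)=cv2.fitEllipse(h);print("ell",p,a,cast("top",p,.06))
E
```

```text
rect [220. 297.] [83. 41.] 9.865806579589844
0.04 [[0.407, 0.287, 0.04], [0.475, 0.28, 0.04], [0.455, 0.141, 0.04], [0.387, 0.15, 0.04]] 0.068 0.14
0.062 [[0.408, 0.281, 0.062], [0.474, 0.274, 0.062], [0.455, 0.139, 0.062], [0.389, 0.147, 0.062]] 0.066 0.137
rect [384. 206.] [120.  91.] 14.534454345703125
0.04 [[0.541, 0.058, 0.04], [0.697, 0.023, 0.04], [0.65, -0.18, 0.04], [0.495, -0.142, 0.04]] 0.16 0.209
0.062 [[0.539, 0.058, 0.062], [0.69, 0.024, 0.062], [0.645, -0.174, 0.062], [0.494, -0.137, 0.062]] 0.155 0.204
ell (354.7245788574219, 202.53628540039062) (45.23287582397461, 45.92495346069336) [[ 0.59547237 -0.008402    0.06      ]]
ell (410.1356201171875, 216.35458374023438) (44.87959671020508, 45.99687194824219) [[ 0.57483109 -0.10249549  0.06      ]]
```

```bash
python3 - <<'E'
from h import *
e=np.array([.977,-.214,0]);t=np.array([.5748,-.1025,0])-e*(.04+.035);t[2]=.15
print(t,toolshift(t-sense()["ee_pos"]))
E
```

```text
[ 0.501525 -0.08645   0.15    ] [-50.05175097 -55.73958281   8.13171916]
```

Request:
{"name": "move_arm", "arguments": {"claw": [1, 1, 1, 1, 1], "linear": [[-4, -4.6, 0], [-8, -9.2, 0], [-12, -13.8, 0], [-16, -18.4, 0], [-20, -23, 0]], "roll": [0, 0, 0, 0, 0]}}

```text
time_s: 0.72
ee_pos: [0.333, 0.3232, 0.2312]
ee_rot: [0.551, 3.093, -0.0]
contact_force: [1.8, -0.4, 0.4]
opening: 0.0001
grasp_force: 0.0
```

Request:
{"name": "move_arm", "arguments": {"claw": [1, 1, 1, 1, 1], "linear": [[-4, -4.6, 0], [-8, -9.2, 0], [-12, -13.8, 0], [-16, -18.4, 0], [-20, -23, 0]], "roll": [0, 0, 0, 0, 0]}}

```text
time_s: 1.35
ee_pos: [0.4413, 0.0381, 0.2314]
ee_rot: [0.551, 3.093, 0.0]
contact_force: [1.0, 0.3, 0.1]
opening: 0.0
grasp_force: 0.0
```

Request:
{"name": "move_arm", "arguments": {"claw": [1, 1, 1, 1, 1], "linear": [[-4, -3.5, 2], [-8, -7, 4], [-10, -9.7, 6], [-10, -9.7, 8.1], [-10, -9.7, 8.1]], "roll": [-4, -7.9, -7.9, -7.9, -7.9]}}

```text
time_s: 1.98
ee_pos: [0.5001, -0.0856, 0.149]
ee_rot: [-0.338, -3.12, -0.001]
contact_force: [0.5, -0.2, 0.1]
opening: -0.0002
grasp_force: 0.0
```

```bash
python3 - <<'E'
from h import *
s=sense();im=eyes.camera("wrist")[:,:,::-1].copy();cv2.imwrite("pics/w1.png",im)
print(s["time_s"],s["ee_pos"],s["qpos"].round(2),s["opening"],R.from_rotvec(s["ee_rot"]).as_matrix().round(3).tolist())
print(proj("wrist",[[.5748,-.1025,.06],[.5358,-.0939,.06],s["ee_pos"]],s))
E
```

```text
1.975 [ 0.50009189 -0.08558439  0.14895305] [-0.23  0.39  2.    0.    0.75 -1.58] -0.00016776987906033834 [[-0.977, 0.214, -0.003], [0.214, 0.977, 0.001], [0.003, 0.0, -1.0]]
[[313.61860518 348.65538908]
 [313.64219318 292.50676996]
 [314.2313202  307.83644566]]
```

View pics/w1.png

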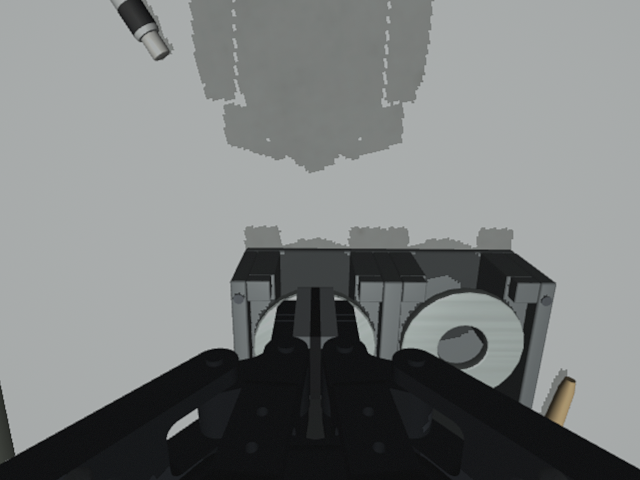

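The wrist view shows the closed fingers lined up with the plain disc: near rim at about (314,292), channel between u=282 and 348. Descending behind the rim, then pushing gently.

Request:
{"name": "move_arm", "arguments": {"claw": [1, 1, 1, 1, 1], "linear": [[0, 0, 5], [0, 0, 9], [0, 0, 11], [-1.5, 0, 11.1], [-2.4, 0, 11.1]], "roll": [0, 0, 0, 0, 0]}}

```text
time_s: 2.65
ee_pos: [0.5271, -0.0908, 0.0407]
ee_rot: [0.336, 3.121, -0.0]
contact_force: [-1.7, 0.1, 0.7]
opening: -0.0001
grasp_force: 0.4
```

Request:
{"name": "move_arm", "arguments": {"claw": [1, 1, 1, 1, 1], "linear": [[-0.4, 0, 0], [-0.7, 0, 0], [-1.0, 0, 0], [-1.3, 0, 0], [-1.5, 0, 0]], "roll": [0, 0, 0, 0, 0]}}

```text
time_s: 3.28
ee_pos: [0.5395, -0.0938, 0.0393]
ee_rot: [-0.337, -3.123, -0.0]
contact_force: [-1.4, -0.6, 1.3]
opening: -0.0002
grasp_force: 0.9
```

```bash
python3 - <<'E'
from h import *
s=sense();print(s["time_s"],s["ee_pos"],s["contact_force"])
a=eyes.camera("wrist")[:,:,::-1];b=eyes.camera("scene")[:,:,::-1]
cv2.imwrite("pics/p1.png",np.hstack([cv2.resize(a,(400,300)),cv2.resize(b[160:340,280:520],(400,300))]))
E
```

```text
3.275 [ 0.53951243 -0.09383625  0.03931814] [-1.44520936 -0.5525854   1.28988202]
```

View pics/p1.png

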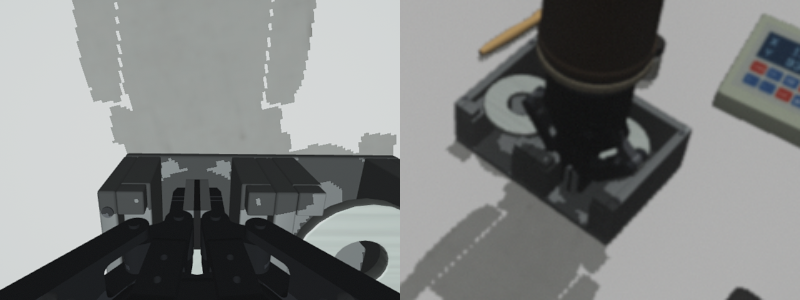

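The picture shows the disc still flat, with its rim just ahead of the fingers (left ≈195,245). Pushing further in small steps.

Request:
{"name": "move_arm", "arguments": {"claw": [1, 1, 1, 1, 1], "linear": [[-0.1, 0, 0], [-0.2, 0, 0], [-0.3, 0, 0], [-0.4, 0, 0], [-0.4, 0, 0]], "roll": [0, 0, 0, 0, 0]}}

```text
time_s: 4.0
ee_pos: [0.5434, -0.0947, 0.0393]
ee_rot: [0.337, 3.123, -0.0]
contact_force: [-0.7, -0.4, 0.6]
opening: 0.0001
grasp_force: 0.0
```

```bash
python3 - <<'E'
from h import *
s=sense();print(s["time_s"],s["ee_pos"],s["contact_force"])
a=eyes.camera("wrist")[:,:,::-1];cv2.imwrite("pics/p2w.png",a)
o=cv2.imread("pics/p1.png")[:,:400];n=cv2.resize(a,(400,300))
print(cv2.absdiff(o,n)[200:,:].mean())
b=eyes.camera("scene")[:,:,::-1];b=cv2.resize(b[160:340,280:520],(400,300))
cv2.imwrite("pics/p2.png",np.hstack([n,b]))
E
```

```text
4.0 [ 0.54341587 -0.09467773  0.03927922] [-0.71863034 -0.36771031  0.58693866]
6.548725
```

View pics/p2.png

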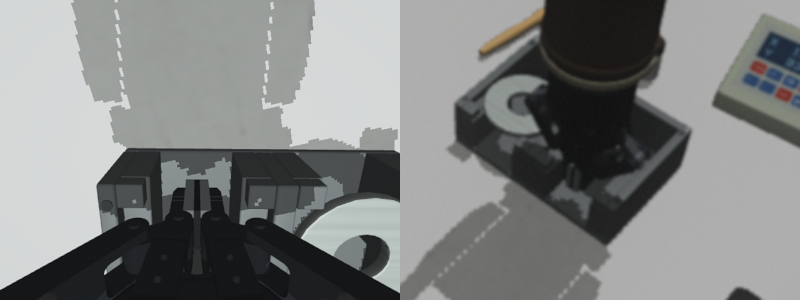

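The bright disc surface has gone from the scene view (right of the gripper) and contact force has dropped, so it has probably tipped. I'll back off, rise and check.

Request:
{"name": "move_arm", "arguments": {"claw": [1, 1, 1, 1, 1], "linear": [[1.5, 0, 0], [3, 0, -3], [5, 0, -8], [8, 0, -13], [9, 0, -16]], "roll": [0, 0, 0, 0, 0]}}

```text
time_s: 4.72
ee_pos: [0.453, -0.0749, 0.201]
ee_rot: [0.337, 3.123, -0.0]
contact_force: [-0.2, -1.0, 0.2]
opening: 0.0002
grasp_force: 0.0
```

```bash
python3 - <<'E'
from h import *
s=sense();print(s["time_s"],s["ee_pos"],s["contact_force"])
a=eyes.camera("wrist")[:,:,::-1];cv2.imwrite("pics/p3w.png",a)
b=eyes.camera("scene")[:,:,::-1];cv2.imwrite("pics/p3s.png",b)
t=eyes.camera("top")[:,:,::-1];cv2.imwrite("pics/p3t.png",t)
cv2.imwrite("pics/p3.png",np.vstack([np.hstack([cv2.resize(a,(400,300)),cv2.resize(b[170:320,300:500],(400,300))]),np.hstack([cv2.resize(t[140:260,310:470],(400,300)),np.zeros((300,400,3),np.uint8)])]))
E
```

```text
4.725 [ 0.45300171 -0.07488772  0.20099146] [-0.24587573 -1.03860463  0.15747449]
```

View pics/p3.png

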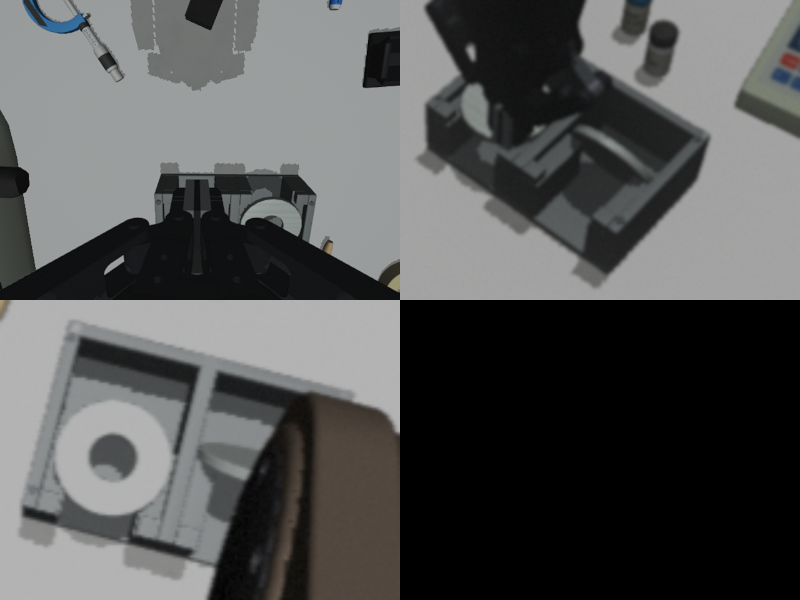

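It shows the disc tipped and leaning: bright raised rim in the scene panel from (575,125) to (655,180), apex near (612,145); the ring still lies flat. Locating the raised edge in the pocket's mid-plane.

```bash
python3 - <<'E'
from h import *
ex=np.array([.977,-.214,0]);ey=np.array([.214,.977,0]);O=np.array([.5988,-.0586,0])
K,M=T("scene")
for p in((606,133),(612,140),(618,150)):
    uv=(300+(p[0]-400)/2,170+p[1]/2)
    d=M[:3,:3]@[(uv[0]-K[0,2])/K[0,0],-(uv[1]-K[1,2])/K[1,1],-1]
    l=(-.048-(M[:3,3]-O)@ey)/(d@ey);P=M[:3,3]+l*d;print(p,((P-O)@ex).round(4),P[2].round(4))
s=sense();g=O+ex*.012-ey*.048;g[2]=.15
print(g,toolshift(g-s["ee_pos"],s),s["qpos"])
E
```

```text
(606, 133) -0.0068 0.0881
(612, 140) 0.0054 0.068
(618, 150) 0.0192 0.0419
[ 0.600252 -0.108064  0.15    ] [-14.87617908  -0.097088     5.08750513] [-2.29875836e-01  2.56484713e-01  2.05051583e+00 -3.64284924e-05
  8.31897538e-01 -1.58577757e+00]
```

Request:
{"name": "move_arm", "arguments": {"claw": [0.3, 0.3, 0.3, 0.3, 0.3], "linear": [[-5, 0, 0], [-10, 0, 0], [-14.6, -0.1, 0], [-14.6, -0.1, 0], [-14.6, -0.1, 0]], "roll": [10, 20, 30, 40, 50]}}

```text
time_s: 5.5
ee_pos: [0.5972, -0.1075, 0.1969]
ee_rot: [-1.632, -2.681, 0.001]
contact_force: [-0.0, -0.2, 0.1]
opening: 0.0597
grasp_force: 0.0
```

Request:
{"name": "move_arm", "arguments": {"claw": [0.3, 0.3, 0.3, 0.3, 0.3], "linear": [[0, 0, 0], [0, 0, 1], [0, 0, 2], [0, 0, 4], [0, 0, 4]], "roll": [10, 20, 30, 40, 40]}}

```text
time_s: 6.12
ee_pos: [0.5961, -0.1072, 0.1566]
ee_rot: [-2.443, -1.969, 0.004]
contact_force: [0.5, 0.3, 0.5]
opening: 0.0601
grasp_force: 0.0
```

```bash
python3 - <<'E'
from h import *
ex=np.array([.977,-.214,0]);ey=np.array([.214,.977,0]);O=np.array([.5988,-.0586,0])
s=sense();r=R.from_rotvec(s["ee_rot"]).as_matrix()
print(s["time_s"],s["ee_pos"],(s["ee_pos"]-O)@ex,(s["ee_pos"]-O)@ey,r[:,1]@ex,r[:,1].round(3),s["opening"])
a=eyes.camera("wrist")[:,:,::-1];b=eyes.camera("scene")[:,:,::-1]
cv2.imwrite("pics/g1.png",np.hstack([cv2.resize(a,(400,300)),cv2.resize(b[110:320,280:560],(400,300))]))
E
```

```text
6.125 [ 0.59606991 -0.10719841  0.15657336] 0.007732764528053994 -0.048064887696262305 1.000150822886701 [ 0.977 -0.212 -0.005] 0.06006501124171056
```

View pics/g1.png

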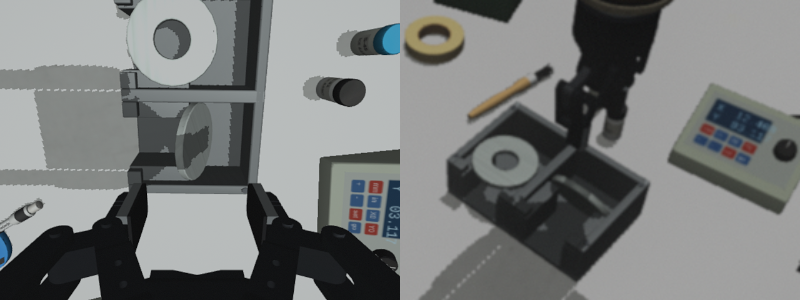

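The wrist panel shows the open fingers (inner faces u≈145 and 250) straddling the raised disc (u≈177–213). The ring is undisturbed. Descending and closing.

Request:
{"name": "move_arm", "arguments": {"claw": [0.3, 0.3, 0.3, 0.3, 0.3], "linear": [[0, 0, 4], [0, 0, 7], [0, 0, 9], [0, 0, 10.5], [0, 0, 10.8]], "roll": [0, 0, 0, 0, 0]}}

```text
time_s: 6.85
ee_pos: [0.5977, -0.1076, 0.0508]
ee_rot: [-2.445, -1.972, 0.001]
contact_force: [0.3, 0.7, 0.6]
opening: 0.0601
grasp_force: 0.0
```

Request:
{"name": "move_arm", "arguments": {"claw": [0.4, 0.5, 0.6, 0.65, 0.7], "linear": [[0, 0, 0], [0, 0, 0], [0, 0, 0], [0, 0, 0], [0, 0, 0]], "roll": [0, 0, 0, 0, 0]}}

```text
time_s: 7.48
ee_pos: [0.5979, -0.1076, 0.0515]
ee_rot: [2.447, 1.97, 0.0]
contact_force: [-0.6, -0.0, 0.3]
opening: 0.0256
grasp_force: 0.1
```

Request:
{"name": "move_arm", "arguments": {"claw": [0.75, 0.8, 0.85, 0.9, 0.95], "linear": [[0, 0, 0], [0, 0, 0], [0, 0, 0], [0, 0, 0], [0, 0, 0]], "roll": [0, 0, 0, 0, 0]}}

```text
time_s: 8.1
ee_pos: [0.598, -0.1076, 0.0514]
ee_rot: [2.447, 1.97, 0.0]
contact_force: [0.7, 1.3, 1.0]
opening: 0.0075
grasp_force: 58.8
```

Request:
{"name": "move_arm", "arguments": {"claw": [1, 1, 1, 1, 1], "linear": [[0, 0, 0], [0, 0, 0], [0, 0, 0], [0, 0, 0], [0, 0, 0]], "roll": [0, 0, 0, 0, 0]}}

```text
time_s: 8.72
ee_pos: [0.598, -0.1076, 0.0514]
ee_rot: [2.447, 1.97, 0.0]
contact_force: [2.1, -0.8, 1.6]
opening: 0.0076
grasp_force: 59.1
```

Request:
{"name": "move_arm", "arguments": {"claw": [1, 1, 1, 1, 1], "linear": [[0, 0, -1], [0, 0, -3], [0, 0, -7], [0, 0, -12], [0, 0, -13]], "roll": [0, 0, 0, 0, 0]}}

```text
time_s: 9.35
ee_pos: [0.5991, -0.1079, 0.1849]
ee_rot: [2.444, 1.968, 0.004]
contact_force: [-1.2, 0.3, -2.8]
opening: 0.0075
grasp_force: 58.9
```

```bash
python3 - <<'E'
from h import *
s=sense();r=R.from_rotvec(s["ee_rot"]).as_matrix()
print(s["time_s"],s["ee_pos"],s["contact_force"],s["opening"],s["grasp_force"])
a=eyes.camera("wrist")[:,:,::-1];b=eyes.camera("scene")[:,:,::-1]
cv2.imwrite("pics/l1w.png",a);cv2.imwrite("pics/l1s.png",b)
cv2.imwrite("pics/l1.png",np.hstack([cv2.resize(a,(400,300)),cv2.resize(b[60:240,320:560],(400,300))]))
t=np.array([.431,.2145,.18]);print(toolshift(t-s["ee_pos"],s))
print(proj("scene",s["ee_pos"]), (proj("scene",s["ee_pos"]+[0,0,-.045])))
E
```

```text
9.35 [ 0.59914898 -0.10785391  0.18491392] [-1.2211412   0.29127501 -2.80271201] 0.007523068525117603 58.858564496040344
[ 27.91013871 -23.30192806   0.38338131]
[[417.69353767 187.5006936 ]] [[413.71170955 208.2727173 ]]
```

View pics/l1.png

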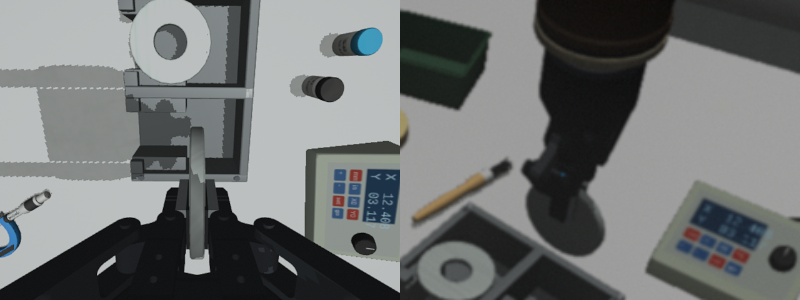

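The disc is held upright in the pads; the scene panel shows its lower edge near (575,256), fingertip near (563,212), and the ring still lies in place. Moving over the stand.

Request:
{"name": "move_arm", "arguments": {"claw": [1, 1, 1, 1, 1], "linear": [[3, -2.5, 0], [7, -5.8, 0], [11, -9.1, 0], [15, -12.4, 0], [19, -15.7, 0]], "roll": [0, 0, 0, 0, 0]}}

```text
time_s: 10.07
ee_pos: [0.4829, 0.1126, 0.1798]
ee_rot: [-2.446, -1.969, 0.004]
contact_force: [0.6, 1.0, -2.7]
opening: 0.0073
grasp_force: 58.9
```

Request:
{"name": "move_arm", "arguments": {"claw": [1, 1, 1, 1, 1], "linear": [[4, -3.3, 0], [7, -6, 0], [9.2, -7.6, 1], [9.2, -7.6, 2], [9.2, -7.6, 2]], "roll": [-2, -4, -4, -4, -4]}}

```text
time_s: 10.7
ee_pos: [0.4292, 0.2169, 0.1597]
ee_rot: [-2.375, -2.055, 0.005]
contact_force: [-0.3, 0.2, -1.8]
opening: 0.0073
grasp_force: 58.9
```

```bash
python3 - <<'E'
from h import *
s=sense();r=R.from_rotvec(s["ee_rot"]).as_matrix()
print(s["time_s"],s["ee_pos"],s["contact_force"],s["opening"],r.round(3).tolist())
a=eyes.camera("wrist")[:,:,::-1];b=eyes.camera("scene")[:,:,::-1].copy()
cv2.imwrite("pics/m1w.png",a);cv2.imwrite("pics/m1s.png",b)
cv2.imwrite("pics/m1.png",np.hstack([cv2.resize(a,(400,300)),cv2.resize(b[150:330,80:320],(400,300))]))
print(s["ee_pos"]-[.431,.217,0])
E
```

```text
10.7 [0.42922627 0.21692396 0.15974331] [-0.3269221   0.22517021 -1.82082902] 0.00734550960249777 [[0.144, 0.99, -0.003], [0.99, -0.144, -0.001], [-0.002, -0.003, -1.0]]
[-1.77373287e-03 -7.60430107e-05  1.59743314e-01]
```

View pics/m1.png

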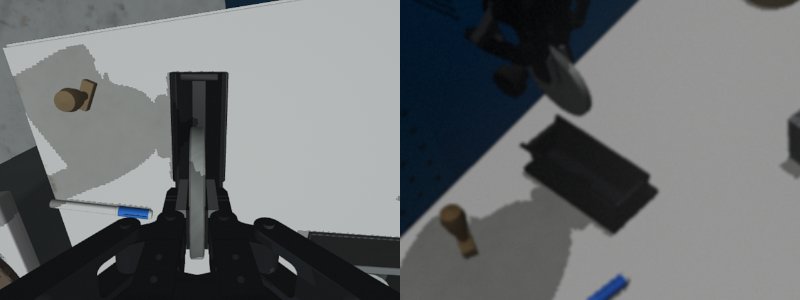

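The wrist panel shows the stand parallel to the disc, walls at u≈170 and 228, centre ≈199. That puts it about 2 mm to tool +y, which agrees with the top-view estimate. Lowering with that correction.

Request:
{"name": "move_arm", "arguments": {"claw": [1, 1, 1, 1, 1], "linear": [[0, 0.2, 4], [0, 0.2, 7], [0, 0.2, 9], [0, 0.2, 9.9], [0, 0.2, 9.9]], "roll": [0, 0, 0, 0, 0]}}

```text
time_s: 11.42
ee_pos: [0.4325, 0.2169, 0.0622]
ee_rot: [-2.377, -2.054, 0.001]
contact_force: [-0.7, -0.6, -2.6]
opening: 0.0072
grasp_force: 58.9
```

Request:
{"name": "move_arm", "arguments": {"claw": [1, 1, 1, 1], "linear": [[0, 0, 0.2], [0, 0, 0.3], [0, 0, 0.4], [0, 0, 0.4]], "roll": [0, 0, 0, 0]}}

```text
time_s: 11.92
ee_pos: [0.4323, 0.2174, 0.0584]
ee_rot: [2.377, 2.055, 0.0]
contact_force: [0.2, -0.9, -2.2]
opening: 0.0072
grasp_force: 58.9
```

Request:
{"name": "move_arm", "arguments": {"claw": [1, 1, 1], "linear": [[0, 0, 0.1], [0, 0, 0.2], [0, 0, 0.3]], "roll": [0, 0, 0]}}

```text
time_s: 12.3
ee_pos: [0.4323, 0.2173, 0.0552]
ee_rot: [-2.377, -2.055, 0.0]
contact_force: [0.3, 0.4, -3.1]
opening: 0.0072
grasp_force: 58.9
```

Request:
{"name": "move_arm", "arguments": {"claw": [1, 1, 1], "linear": [[0, 0, 0.1], [0, 0, 0.2], [0, 0, 0.3]], "roll": [0, 0, 0]}}

```text
time_s: 12.68
ee_pos: [0.4323, 0.2173, 0.0522]
ee_rot: [-2.377, -2.055, 0.0]
contact_force: [0.7, -0.7, -3.0]
opening: 0.0075
grasp_force: 58.9
```

Request:
{"name": "move_arm", "arguments": {"claw": [1, 1], "linear": [[0, 0, 0.1], [0, 0, 0.1]], "roll": [0, 0]}}

```text
time_s: 12.92
ee_pos: [0.4324, 0.2174, 0.0514]
ee_rot: [2.377, 2.055, 0.0]
contact_force: [-0.2, 0.1, 1.1]
opening: 0.0069
grasp_force: 59.7
```

The disc's weight has come off the wrist at the expected height, so it is on the trough floor. Opening slowly.

Request:
{"name": "move_arm", "arguments": {"claw": [0.88, 0.84, 0.8, 0.76, 0.72], "linear": [[0, 0, 0], [0, 0, 0], [0, 0, 0], [0, 0, 0], [0, 0, 0]], "roll": [0, 0, 0, 0, 0]}}

```text
time_s: 13.55
ee_pos: [0.4323, 0.2173, 0.0513]
ee_rot: [2.377, 2.055, -0.0]
contact_force: [1.0, 1.0, 0.1]
opening: 0.0244
grasp_force: 0.0
```

Request:
{"name": "move_arm", "arguments": {"claw": [0.65, 0.58, 0.5, 0.42, 0.35], "linear": [[0, 0, 0], [0, 0, 0], [0, 0, 0], [0, 0, 0], [0, 0, 0]], "roll": [0, 0, 0, 0, 0]}}

```text
time_s: 14.18
ee_pos: [0.4323, 0.2174, 0.0513]
ee_rot: [2.377, 2.055, -0.0]
contact_force: [0.6, -0.3, -0.9]
opening: 0.0559
grasp_force: 0.0
```

Request:
{"name": "move_arm", "arguments": {"claw": [0.25, 0.15, 0.05, 0, 0], "linear": [[0, 0, 0], [0, 0, 0], [0, 0, 0], [0, 0, 0], [0, 0, 0]], "roll": [0, 0, 0, 0, 0]}}

```text
time_s: 14.8
ee_pos: [0.4323, 0.2173, 0.0513]
ee_rot: [-2.377, -2.055, 0.0]
contact_force: [-0.0, 0.4, -0.1]
opening: 0.0854
grasp_force: 0.0
```

```bash
python3 - <<'E'
from h import *
s=sense();print(s["time_s"],s["ee_pos"],s["contact_force"],s["opening"],s["grasp_force"])
a=eyes.camera("wrist")[:,:,::-1];b=eyes.camera("scene")[:,:,::-1];t=eyes.camera("top")[:,:,::-1]
q=lambda i:cv2.resize(i,(400,300))
cv2.imwrite("pics/r1.png",np.vstack([np.hstack([q(a),q(b[150:330,80:320])]),np.hstack([q(t[220:370,120:320]),q(b[150:330,280:520])])]))
E
```

```text
14.8 [0.43227129 0.21732882 0.05129432] [-0.01234338  0.44140532 -0.07051984] 0.08542498623203841 0.0
```

View pics/r1.png

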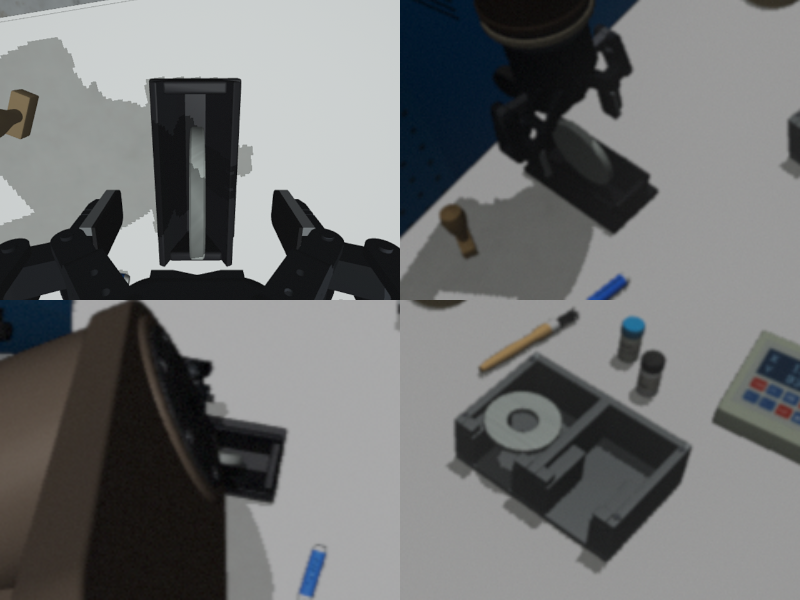

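The disc stands upright in the stand (wrist panel, u≈190–206), clear of both open fingers, and the ring lies flat in its pocket. Retreating straight up.

Request:
{"name": "move_arm", "arguments": {"claw": [0, 0, 0, 0, 0], "linear": [[0, 0, -2], [0, 0, -5], [0, 0, -10], [0, 0, -14], [0, 0, -14]], "roll": [0, 0, 0, 0, 0]}}

```text
time_s: 15.58
ee_pos: [0.4339, 0.218, 0.1941]
ee_rot: [2.375, 2.053, 0.008]
contact_force: [-0.0, -0.5, -0.0]
opening: 0.0851
grasp_force: 0.0
```

```bash
python3 - <<'E'
from h import *
a=cv2.cvtColor(eyes.camera("scene"),cv2.COLOR_RGB2GRAY);o=cv2.imread("pics/m1s.png",0)
r=a[205:300,140:250];print("changed px in stand area",(cv2.absdiff(r,o[205:300,140:250])>25).sum(),sense()["ee_pos"])
m=np.zeros_like(a);m[190:300,150:250]=((a>70).astype(np.uint8)*255)[190:300,150:250]
print("disc px grey",a[int(150+160*.6),int(80+185*.6)],o[int(150+160*.6),int(80+185*.6)])
print(workorder.close_job())
E
```

```text
changed px in stand area 769 [0.43296395 0.21760899 0.19249847]
disc px grey 39 23
the job is handed in; nothing more can be done
None
```

I tipped the plain disc, gripped it by its raised edge and stood it on edge in the black V stand, with the ring left in its pocket; the job was handed in at about 16 s, and I viewed no picture after the fingers withdrew.

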